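# Clamp the sample cell and back the thumbscrew off a quarter turn

### The job

Push the cell carriage fully home under the bridge of the press. Then turn the thumbscrew clockwise until you feel it bottom firmly, finger-tight and never forced, and back it off a quarter turn so that the glass is not strained; leave it there and disturb nothing else on the bench.

Things in the scene. Friction and masses are not known exactly. Their poses are not given: they have to be found in the camera images.
- press: cell press, fixed to the bench: grey base 210 (x) x 100 (y) x 12 mm; origin at the centre of its underside, x along the carriage's travel, from push plate towards bridge. A dark bridge 32 mm thick (x) and 98 mm wide (y) stands over x = +50 mm, its top at 66 mm, with a boss 34 mm across up to 74 mm, from which the thumbscrew stands up.
- carriage (a joint): travel of the carriage in m along the press's +x: 0 fully out, 0.060 fully home against its end stop. It slides stiffly (about 3 N) and stays where it is left.
- push_plate (a point): middle of the outer face (the press's -x side) of the carriage's upright push plate: 44 mm wide (y), 6 mm thick, reaching from 15 to 71 mm above the bench; this point is 55 mm above it. Push it along the press's +x. When home, this face is at x = -38 mm of the press.
- screw_grip (a point): thumbscrew: steel bar head 42 mm long (this frame's x) x 12 mm thick (y) x 26 mm high, turning on a vertical axis at x = +50 mm, y = 0 of the press; grip it across its thickness. This point is on the axis, 102 mm above the bench; the bar spans 86 to 112 mm. Running friction about 0.03 N m; a firm bottom is 0.08 to 0.15 N m more, under 0.07 is too little, over 0.19 forces it.
- thumbscrew (a joint): angle of the thumbscrew in rad, growing clockwise from above (tightening): the head's yaw is the press's yaw minus this. Starts between -2.4 and -1.9, stays where left, does not visibly sink. It bottoms somewhere past -0.8, at a different angle each time: this cannot be seen and must be felt. Past first touch the seat yields like a stiff spring, 1.8 N m per rad.
- amber_bottle: bystander, leave alone: amber glass reagent bottle, 70 mm across, 150 mm tall; origin at the centre of its underside
- flask: bystander, leave alone: conical glass flask, 74 mm across, 110 mm tall; origin at the centre of its underside
- beaker: bystander, leave alone: glass beaker, 64 mm across, 75 mm tall; origin at the centre of its underside
- dropper: bystander, leave alone: small amber dropper bottle beside the press, 32 mm across, 65 mm tall; origin at the centre of its underside
- spare_cell: bystander, leave alone: spare cell in a 46 x 46 mm steel frame, 19 mm tall, beside the press; origin at the centre of its underside
- spanner: bystander, leave alone: small steel spanner, 130 mm long; origin at the centre of its underside

How it is judged (in metres and radians):
On the way, in this order (a step that is already met when the one before it is completed fails the run):
1. the carriage is fully home (value of joint carriage above 0.057 m), for 0.2 s.
2. with the carriage home, the thumbscrew is bottomed firmly (value of joint carriage above 0.057 m and contact force between screw_lug and seat_lug above 5 N), for 0.2 s.
At the end, for the whole second after the job is handed in: the carriage is within 3 mm of fully home, and the thumbscrew rests backed off a quarter turn: 70 to 105 degrees anticlockwise of the point where it first touches bottom (the firm bottom is 2 to 6 degrees past that point; screw_lug and seat_lug are the parts that meet there, hidden inside the boss) (value of joint carriage above 0.057 m and distance between screw_lug and seat_lug between 0.0182 and 0.0221 m and velocity of joint thumbscrew between -0.05 and 0.05 rad/s).
It fails at once if the thumbscrew is forced: more than 17 N on its seat (about 0.2 N m) (contact force between screw_lug and seat_lug above 17 N).
It fails at once if a bystander is moved by more than 30 mm (distance of any of amber_bottle, flask, beaker, dropper, spare_cell, spanner from where it was at the start of the episode above 0.03 m).
It also fails if it takes over 72 s, if anything falls off the work surface, if the arm or the gripper's body presses on something with over 40 N, if the wrist force passes 120 N, or if a joint passes its speed limit or range.

### The arm

A 7-joint arm with a two-finger parallel gripper is mounted at the origin on the work surface. World frame = base frame: x ahead of the robot, y to its left, z up, the work surface at z = 0. Lengths are in mm, angles in rad, forces in N, time in s.
With the tool pointing down it reaches from about 400 to 750 mm from the base axis. Payload 19.5 kg.
Tool frame: the origin (TCP) lies midway between the tips of the shut fingers; the grasp point (between the pads) lies 19 mm behind it; z points along the fingers, y is the line along which they close (so a half turn about z gives the same grasp; the last joint's range is limited). The gripper opens to 85 mm and grips with 20 to 120 N. Pads are 22 mm wide; open, the fingers measure 114 mm over their backs; the gripper's body (76 mm by 85 mm) begins 54 mm behind the grasp point. The pads swing forward as they close: fully open they stand 13 mm farther back than shut.
Start: joints at [-1.301, 0.707, -0.028, 1.485, 0.022, 0.951, -0.075], TCP at [176.381, 547.252, 231.268] pointing down, gripper open.
Joint ranges: [-2.71, 2.71], [-0.32, 2.16], [-1.57, 1.52], [0, 2.45], [-1.46, 4.6], [0, 2.02], [-2.83, 2.83]. Speed limits (rad/s): [1.89, 1.89, 2.57, 2.57, 3.01, 3.01, 3.01].

### API

Orientations are given as a rotation vector (axis times angle).
In Python, from bench import * gives the robot as it stands.
- The arm moves only by the tool jog_arm, never from a script. Its argument "commands" is a list of rows, each an object of numbers: "rx", "ry", "rz": the turn, a rotation vector about the tool's x, y, z scaled (see below); "x", "y", "z": the shift along the tool's x, y, z scaled (see below); "fingers": the gripper's target within -1 to 1 (shut at 1, half-way at 0, fully open at -1). A call has 1 to 5 rows; each row is the pose to reach, as a shift and turn from the pose commanded when the call began, along the tool's axes at that moment; what a row does not reach only later rows make up. The controller multiplies each number of a shift by 0.1 m and each number of a turn by pi/2 rad. A row lasts 1/10 s, in which the tool goes at most 50 mm and 8.59 degrees, less where a joint would pass 70% of its speed; a pose out of reach is approached as far as the arm can. A call with a number of a shift or a turn outside -1 to 1 is refused whole. A call with a gripper value outside its range is refused whole. The fingers move at their own pace and stop on an object; the grip force is fixed at half the most. Time passes only in rows, so rows that repeat a pose let the fingers close. It gives the time, the measured TCP pose, the force, the opening and the grip force at its end, in the units of the state.
- observe(): the state, without advancing time (a new reading comes with each control period).
- get_image(name): name is "scene" or "top" or "wrist"; returns a dict with "color" (400x640x3 uint8, red, green, blue), "fx", "fy", "cx", "cy" (pixels), "distortion" ([k1, k2, p1, p2, k3] as OpenCV has them; the pictures are not rectified), "position" and "rotation" of the camera in the world; the wrist camera has in their place "T_tool_cam" (4x4, takes a point from camera to tool coordinates, whose origin is the TCP and whose axes are the flange's). Camera axes: x right, y down, z forward; pixel columns grow to the right and rows downward; lengths in mm; the calibration is good to about 2 mm. A picture is of the moment at which its call begins: read the wrist's pose just before it. There is no depth.
- job_done(): hands the job in; it is judged then, once.
Trained networks look in a picture, given as the dict that the camera call returned (one of the last four; its "shot" number tells which), for a name from the list of things; names that differ only in an ending like _2 or _b are one class to them, and where a whole thing is asked for, a point or a joint stands for the part that bears it (a point fixed in the world has none). Each returns a list of dicts, best first, with "p" (0 to 1); they miss things now and then, are a little off and sometimes report something else, mostly with a low value. They report only what shows in the picture. A call takes as long as a camera call.
- find_in(picture, thing): "box" ([left, top, right, bottom] in pixels, round what is visible of it).
- cut_out(picture, thing): "region" (400x640 bool, what is visible of it) and "box" ([left, top, right, bottom] in pixels, round what is visible of it).
The state is a dict: "time": time; "joints": joint angles; "qd": joint speeds; "joint_torque": joint torques, N m; "ee_pos": TCP position; "eef_rot": TCP orientation; "force": force on the tool from outside, world axes, zero at the start; "ft_torque": the same for the moment, N m; "width": finger opening in mm; "finger_force": force on a finger pad.
Only numpy, scipy, OpenCV 4.12 (cv2) and the standard library are available. Lean on these libraries where they do the work, as an engineer would, in place of code of your own. Each camera call takes 0.05 s, during which the arm holds its last target. There are 200 camera calls.

## Working session

There is one attempt and no reset: what is moved stays moved. The work goes in short steps, Python scripts to look and compute and a tool call to move; the robot and the scene stay as the last step left them, time stands still between calls to the robot, and variables do not carry over. Pictures are saved under pics/ and viewed, at most 10 in all, crops included, and the job is handed in when it is done.

Besides the shell and the picture viewer there is one more tool, called after "Emit:" as name([rows], argument=value, ...), one row to a line, values as JSON. jog_arm: Moves the arm, as the interface text tells. Shifts and turns lie within -1 to 1; 1 stands for 0.1 m of shift or pi/2 rad of turn. Its arguments: {"type":"object","properties":{"commands":{"type":"array","items":{"type":"object","properties":{"rx":{"type":"number"},"ry":{"type":"number"},"rz":{"type":"number"},"x":{"type":"number"},"y":{"type":"number"},"z":{"type":"number"},"fingers":{"type":"number"}}}}},"required":["commands"]}

```bash
mkdir -p pics; ls; python3 - <<'E'
from bench import *
import cv2,numpy as np
s=observe();print({k:np.round(v,3).tolist() for k,v in s.items()})
for n in ("top","scene"):
    im=get_image(n);cv2.imwrite(f"pics/{n}0.png",im["color"][:,:,::-1])
    print(n,np.round(im["position"],1),np.round(im["rotation"],3).tolist(),im["fx"],im["cx"],im["cy"],im["distortion"])
    for t in ("press","push_plate","screw_grip","dropper","spare_cell","spanner","amber_bottle","flask","beaker"):
        r=find_in(im,t);print(t,[(np.round(d["box"]).tolist(),round(d["p"],2)) for d in r[:2]])
E
```

```text
pics
{'time': 0.0, 'joints': [-1.301, 0.707, -0.028, 1.485, 0.022, 0.951, -0.076], 'qd': [0.0, 0.001, -0.001, 0.001, -0.001, 0.001, -0.0], 'joint_torque': [-0.0, -88.32, 1.235, -23.617, 0.017, 0.006, 0.0], 'ee_pos': [176.302, 547.019, 230.841], 'eef_rot': [-0.488, -3.103, 0.002], 'force': [-0.141, -0.053, 0.025], 'ft_torque': [0.009, 0.007, -0.014], 'finger_force': 0.0, 'width': 85.418}
top [ 474.5    9.1 1178.2] [-2.185, 2.178, -0.103] 451.98867804288943 318.22767042473254 191.74648102251234 [0.0426121 0.        0.        0.        0.       ]
press [([291.0, 164.0, 353.0, 253.0], 0.77)]
push_plate [([306.0, 193.0, 333.0, 242.0], 0.87)]
screw_grip [([325.0, 183.0, 339.0, 192.0], 0.51)]
dropper []
spare_cell []
spanner [([465.0, 229.0, 485.0, 280.0], 0.81)]
amber_bottle [([171.0, 127.0, 210.0, 156.0], 0.88)]
flask [([130.0, 224.0, 171.0, 248.0], 0.93)]
beaker [([446.0, 141.0, 478.0, 168.0], 0.78)]
scene [972.  579.3 753.6] [-0.762, -2.577, 1.089] 377.18270675027503 321.74633416028314 198.67839848579928 [0.01126475 0.         0.         0.         0.        ]
press [([293.0, 182.0, 373.0, 232.0], 0.78)]
push_plate [([321.0, 184.0, 363.0, 214.0], 0.68)]
screw_grip [([309.0, 183.0, 324.0, 196.0], 0.67)]
dropper [([322.0, 233.0, 335.0, 259.0], 0.8)]
spare_cell [([310.0, 176.0, 333.0, 188.0], 0.45)]
spanner [([277.0, 126.0, 313.0, 138.0], 0.68), ([293.0, 184.0, 373.0, 232.0], 0.54)]
amber_bottle [([341.0, 291.0, 380.0, 356.0], 0.61)]
flask [([454.0, 279.0, 493.0, 331.0], 0.9), ([323.0, 182.0, 366.0, 214.0], 0.5)]
beaker [([218.0, 137.0, 245.0, 168.0], 0.8), ([309.0, 179.0, 322.0, 196.0], 0.21)]
```

```bash
python3 - <<'E'
import cv2,numpy as np
a=cv2.imread("pics/top0.png")[145:270,240:400];b=cv2.imread("pics/scene0.png")[160:270,270:400]
cv2.imwrite("pics/a.png",cv2.resize(a,None,fx=4.7,fy=4.7,interpolation=cv2.INTER_CUBIC))
cv2.imwrite("pics/b.png",cv2.resize(b,None,fx=5,fy=5,interpolation=cv2.INTER_CUBIC))
E
```

```text
(no output)
```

View pics/a.png

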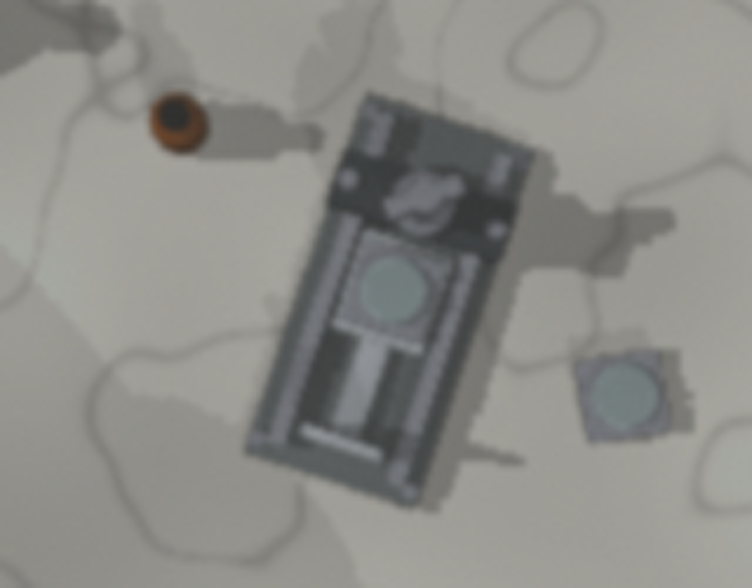

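View pics/b.png

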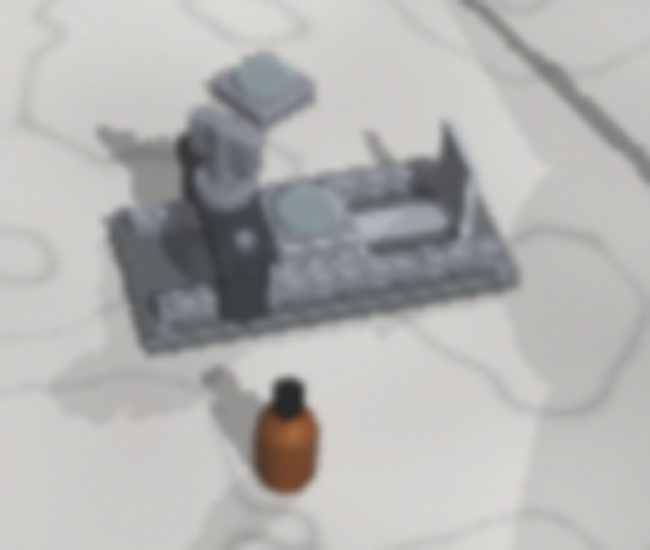

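```bash
cat > h.py <<'E'
import numpy as np,cv2
from scipy.spatial.transform import Rotation as R
def cam(im):
    K=np.array([[im["fx"],0,im["cx"]],[0,im["fy"],im["cy"]],[0,0,1.]])
    if "position" in im: p,rot=np.array(im["position"]),im["rotation"]
    else:
        from bench import observe
        raise SystemExit("wrist")
    rot=np.array(rot); M=R.from_rotvec(rot).as_matrix() if rot.ndim==1 else rot
    return K,np.array(im["distortion"]),p,M
def back(C,px,z):
    K,D,p,M=C
    u=cv2.undistortPoints(np.array(px,float).reshape(-1,1,2),K,D).reshape(-1,2)
    d=np.c_[u,np.ones(len(u))]@M.T
    return p+d*((z-p[2])/d[:,2])[:,None]
def proj(C,P):
    K,D,p,M=C
    return cv2.projectPoints((np.array(P,float).reshape(-1,3)-p)@M,np.zeros(3),np.zeros(3),K,D)[0].reshape(-1,2)
def wcam(im,s):
    K=np.array([[im["fx"],0,im["cx"]],[0,im["fy"],im["cy"]],[0,0,1.]])
    T=np.array(im["T_tool_cam"]);Rt=R.from_rotvec(s["eef_rot"]).as_matrix()
    return K,np.array(im["distortion"]),np.array(s["ee_pos"])+Rt@T[:3,3],Rt@T[:3,:3]
E
python3 - <<'E'
from bench import *
from h import *
f=lambda a:np.array(a)/4.7+[240,145]-.4
C=cam(get_image("top"))
c=back(C,f([[368,93],[533,150],[247,452],[413,508]]),12)
print(c.round(1)); o=c.mean(0); d=c[:2].mean(0)-c[2:].mean(0); l=c[[0,2]].mean(0)-c[[1,3]].mean(0)
print(o,np.hypot(*d[:2]),np.hypot(*l[:2]),np.arctan2(d[1],d[0]),np.arctan2(-l[0],l[1]))
y=np.arctan2(d[1],d[0]);u=np.array([np.cos(y),np.sin(y)])
print("screw",o[:2]+50*u)
print("bolts",back(C,f([[347,178],[496,230]]),66)[:,:2])
b=back(C,f([[392,205],[460,183]]),112);print("bar",b,np.arctan2(*(b[1]-b[0])[1::-1]))
p=back(C,f([[303,430],[379,455]]),71);print("plate",p,(p[:,:2]-o[:2])@np.array([u,[-u[1],u[0]]]).T)
Cs=cam(get_image("scene"))
print("scene bolt check", (proj(Cs,[*back(C,f([[347,178]]),66)])-[270,160])*5)
s=observe();Rt=R.from_rotvec(s["eef_rot"]).as_matrix();print(Rt.round(3).tolist())
for n,px in (("dropper",[180,122]),("spare",[622,396])):print(n,back(C,f([px]),40 if n=="dropper" else 19))
E
```

```text
[[ 6.464e+02  6.000e-01  1.200e+01]
 [ 6.150e+02 -9.070e+01  1.200e+01]
 [ 4.486e+02  6.600e+01  1.200e+01]
 [ 4.186e+02 -2.460e+01  1.200e+01]]
[532.15677509 -12.14553159  12.        ] 207.82079288398648 95.99541811050057 -0.3219589494678667 -0.3258935250088873
screw [579.58764395 -27.96680459]
bolts [[593.29922436  11.9438204 ]
 [566.12156773 -66.4601324 ]]
bar [[574.78867262 -10.90985958 112.        ]
 [586.06819248 -45.20963235 112.        ]] -1.2530851433789953
plate [[461.31882937  34.22782642  71.        ]
 [448.54868201  -5.20544125  71.        ]] [[-81.87181742  21.57564367]
 [-81.50811125 -19.87223903]]
scene bolt check [[241.9261992  238.56648584]]
[[-0.952, 0.307, -0.0], [0.307, 0.952, -0.0], [-0.0, -0.0, -1.0]]
dropper [[626.08637308 102.18278314  40.        ]]
spare [[ 479.64678038 -137.98104487   19.        ]]
```

Emit:
jog_arm([
  {"x": -0.35,"y": -0.2,"fingers": 1},
  {"x": -0.7,"y": -0.4,"fingers": 1},
  {"x": -1,"y": -0.6,"fingers": 1},
  {"x": -1,"y": -0.6,"fingers": 1},
])

```text
invalid input
```

Emit:
jog_arm([
  {"x": -0.35,"y": -0.2,"fingers": 1},
  {"x": -0.7,"y": -0.4,"fingers": 1},
  {"x": -1,"y": -0.6,"fingers": 1},
  {"x": -1,"y": -0.6,"fingers": 1},
])

```text
invalid input
```

Emit:
jog_arm([
  {"x": -0.22,"y": -0.33,"fingers": 1},
  {"x": -0.44,"y": -0.67,"fingers": 1},
  {"x": -0.67,"y": -1,"fingers": 1},
  {"x": -0.67,"y": -1,"fingers": 1},
])

```text
invalid input
```

Emit:
jog_arm([
  {"x": -0.22,"y": -0.33,"fingers": 1},
  {"x": -0.44,"y": -0.67,"fingers": 1},
  {"x": -0.67,"y": -1,"fingers": 1},
  {"x": -0.67,"y": -1,"fingers": 1},
])

```text
invalid input
```

Emit:
jog_arm([
  {"x": -0.22,"y": -0.33,"fingers": 1},
  {"x": -0.44,"y": -0.67,"fingers": 1},
  {"x": -0.67,"y": -1,"fingers": 1},
  {"x": -0.67,"y": -1,"fingers": 1},
  {"x": -0.67,"y": -1,"fingers": 1},
])

```text
invalid input
```

Emit:
jog_arm([
  {"x": -0.35,"y": -0.2,"z": 0,"rx": 0,"ry": 0,"rz": 0,"fingers": 1},
  {"x": -0.7,"y": -0.4,"z": 0,"rx": 0,"ry": 0,"rz": 0,"fingers": 1},
  {"x": -1,"y": -0.6,"z": 0,"rx": 0,"ry": 0,"rz": 0,"fingers": 1},
  {"x": -1,"y": -0.6,"z": 0,"rx": 0,"ry": 0,"rz": 0,"fingers": 1},
])

```text
time: 1.5
ee_pos: [256.6, 456.2, 231.7]
eef_rot: [0.496, 3.1, -0.002]
force: [-0.6, 0.3, -0.7]
width: 28.0
finger_force: 0.0
```

Emit:
jog_arm([
  {"x": -0.35,"y": -0.2,"z": 0,"rx": 0,"ry": 0,"rz": 0,"fingers": 1},
  {"x": -0.7,"y": -0.4,"z": 0,"rx": 0,"ry": 0,"rz": 0,"fingers": 1},
  {"x": -1,"y": -0.6,"z": 0,"rx": 0,"ry": 0,"rz": 0,"fingers": 1},
  {"x": -1,"y": -0.6,"z": 0,"rx": 0,"ry": 0,"rz": 0,"fingers": 1},
])

```text
time: 1.9
ee_pos: [332.8, 368.4, 231.5]
eef_rot: [0.496, 3.101, -0.002]
force: [-0.8, 0.5, 0.1]
width: -0.1
finger_force: 0.0
```

Emit:
jog_arm([
  {"x": -0.22,"y": -0.33,"z": 0,"rx": 0,"ry": 0,"rz": 0,"fingers": 1},
  {"x": -0.44,"y": -0.67,"z": 0,"rx": 0,"ry": 0,"rz": 0,"fingers": 1},
  {"x": -0.67,"y": -1,"z": 0,"rx": 0,"ry": 0,"rz": 0,"fingers": 1},
  {"x": -0.67,"y": -1,"z": 0,"rx": 0,"ry": 0,"rz": 0,"fingers": 1},
])

```text
time: 2.3
ee_pos: [364.3, 252.2, 231.5]
eef_rot: [0.496, 3.102, -0.002]
force: [0.2, 0.1, -0.1]
width: 0.4
finger_force: 0.0
```

Emit:
jog_arm([
  {"x": -0.22,"y": -0.33,"z": 0,"rx": 0,"ry": 0,"rz": 0,"fingers": 1},
  {"x": -0.44,"y": -0.67,"z": 0,"rx": 0,"ry": 0,"rz": 0,"fingers": 1},
  {"x": -0.67,"y": -1,"z": 0,"rx": 0,"ry": 0,"rz": 0,"fingers": 1},
  {"x": -0.67,"y": -1,"z": 0,"rx": 0,"ry": 0,"rz": 0,"fingers": 1},
])

```text
time: 2.7
ee_pos: [397.3, 136.5, 231.4]
eef_rot: [0.497, 3.101, -0.002]
force: [1.0, 1.0, -1.1]
width: 0.2
finger_force: 0.0
```

Emit:
jog_arm([
  {"x": -0.22,"y": -0.33,"z": 0,"rx": 0,"ry": 0,"rz": 0,"fingers": 1},
  {"x": -0.44,"y": -0.67,"z": 0,"rx": 0,"ry": 0,"rz": 0,"fingers": 1},
  {"x": -0.67,"y": -1,"z": 0,"rx": 0,"ry": 0,"rz": 0,"fingers": 1},
  {"x": -0.67,"y": -1,"z": 0,"rx": 0,"ry": 0,"rz": 0,"fingers": 1},
  {"x": -0.67,"y": -1,"z": 0,"rx": 0,"ry": 0,"rz": 0,"fingers": 1},
])

```text
time: 3.2
ee_pos: [429.4, 24.8, 231.3]
eef_rot: [-0.489, -3.103, -0.001]
force: [0.3, 0.7, 0.5]
width: -0.2
finger_force: 0.0
```

```bash
python3 - <<'E'
from bench import *
from h import *
s=observe();im=get_image("wrist");C=wcam(im,s)
o=np.array([532.2,-12.1]);y=-.324;M=np.array([[np.cos(y),-np.sin(y)],[np.sin(y),np.cos(y)]])
W=lambda x,yy,z:[*(o+M@[x,yy]),z]
P=[W(-105,50,12),W(-105,-50,12),W(105,50,12),W(105,-50,12),W(50,0,112),W(-83,22,71),W(-83,-22,71)]
px=proj(C,P);print(px.round(),C[2])
a=im["color"][:,:,::-1].copy()
for p in px: cv2.drawMarker(a,tuple(int(v) for v in p.round().clip(-999,999)),(0,0,255),0,8)
cv2.imwrite("pics/w1.png",a)
for t in("screw_grip","push_plate"):print([(np.round(d["box"]),d["p"]) for d in find_in(im,t)[:2]])
E
```

```text
[[352. 176.]
 [267. 175.]
 [344. 323.]
 [273. 323.]
 [308. 343.]
 [331. 209.]
 [287. 209.]] [355.07431045  49.09165145 373.56444787]
[(array([311., 328., 318., 353.]), 0.53)]
[(array([292., 191., 333., 255.]), 0.97)]
```

View pics/w1.png

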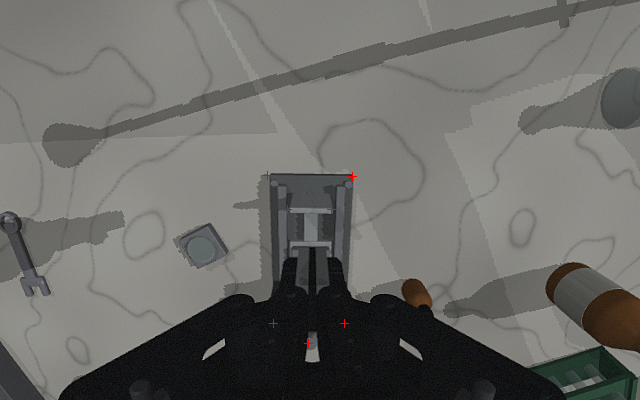

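Emit:
jog_arm([
  {"x": 0,"y": -0.02,"z": 0.4,"rx": 0,"ry": 0,"rz": 0,"fingers": 1},
  {"x": 0,"y": -0.02,"z": 0.8,"rx": 0,"ry": 0,"rz": 0,"fingers": 1},
  {"x": 0,"y": -0.02,"z": 1,"rx": 0,"ry": 0,"rz": 0,"fingers": 1},
])

```text
time: 3.65
ee_pos: [427.7, 23.7, 129.1]
eef_rot: [-0.484, -3.102, 0.0]
force: [0.4, 0.4, 0.2]
width: -0.1
finger_force: 0.0
```

Emit:
jog_arm([
  {"x": 0,"y": 0,"z": 0.3,"rx": 0,"ry": 0,"rz": 0,"fingers": 1},
  {"x": 0,"y": 0,"z": 0.6,"rx": 0,"ry": 0,"rz": 0,"fingers": 1},
  {"x": 0,"y": 0,"z": 0.85,"rx": 0,"ry": 0,"rz": 0,"fingers": 1},
  {"x": 0,"y": 0,"z": 0.85,"rx": 0,"ry": 0,"rz": 0,"fingers": 1},
])

```text
time: 4.05
ee_pos: [427.5, 23.7, 44.3]
eef_rot: [-0.484, -3.101, 0.001]
force: [-1.1, 0.0, 0.0]
width: 0.1
finger_force: 0.0
```

Emit:
jog_arm([
  {"x": -0.05,"y": 0,"z": 0,"rx": 0,"ry": 0,"rz": 0,"fingers": 1},
  {"x": -0.1,"y": 0,"z": 0,"rx": 0,"ry": 0,"rz": 0,"fingers": 1},
  {"x": -0.15,"y": 0,"z": 0,"rx": 0,"ry": 0,"rz": 0,"fingers": 1},
  {"x": -0.2,"y": 0,"z": 0,"rx": 0,"ry": 0,"rz": 0,"fingers": 1},
])

```text
time: 4.45
ee_pos: [448.1, 16.4, 47.1]
eef_rot: [0.488, 3.103, 0.0]
force: [-3.5, 1.2, 2.6]
width: -0.2
finger_force: 1.7
```

Emit:
jog_arm([
  {"x": -0.07,"y": 0,"z": 0,"rx": 0,"ry": 0,"rz": 0,"fingers": 1},
  {"x": -0.14,"y": 0,"z": 0,"rx": 0,"ry": 0,"rz": 0,"fingers": 1},
  {"x": -0.21,"y": 0,"z": 0,"rx": 0,"ry": 0,"rz": 0,"fingers": 1},
  {"x": -0.28,"y": 0,"z": 0,"rx": 0,"ry": 0,"rz": 0,"fingers": 1},
  {"x": -0.33,"y": 0,"z": 0,"rx": 0,"ry": 0,"rz": 0,"fingers": 1},
])

```text
time: 4.95
ee_pos: [479.5, 5.9, 46.3]
eef_rot: [-0.488, -3.103, 0.0]
force: [-3.9, -0.6, 1.8]
width: 0.1
finger_force: 1.7
```

Emit:
jog_arm([
  {"x": -0.02,"y": 0,"z": 0,"rx": 0,"ry": 0,"rz": 0,"fingers": 1},
  {"x": -0.04,"y": 0,"z": 0,"rx": 0,"ry": 0,"rz": 0,"fingers": 1},
])

```text
time: 5.15
ee_pos: [482.8, 5.0, 46.2]
eef_rot: [-0.488, -3.103, 0.0]
force: [-3.7, -0.4, 1.5]
width: 0.4
finger_force: 1.6
```

Emit:
jog_arm([
  {"x": -0.02,"y": 0,"z": 0,"rx": 0,"ry": 0,"rz": 0,"fingers": 1},
  {"x": -0.03,"y": 0,"z": 0,"rx": 0,"ry": 0,"rz": 0,"fingers": 1},
])

```text
time: 5.35
ee_pos: [485.7, 4.1, 46.3]
eef_rot: [-0.488, -3.103, 0.0]
force: [-2.8, -1.4, 0.0]
width: 0.0
finger_force: 1.5
```

Emit:
jog_arm([
  {"x": -0.02,"y": 0,"z": 0,"rx": 0,"ry": 0,"rz": 0,"fingers": 1},
  {"x": -0.02,"y": 0,"z": 0,"rx": 0,"ry": 0,"rz": 0,"fingers": 1},
])

```text
time: 5.55
ee_pos: [485.9, 3.9, 46.2]
eef_rot: [-0.486, -3.1, 0.001]
force: [-13.2, 2.7, 7.1]
width: 0.1
finger_force: 6.8
```

Emit:
jog_arm([
  {"x": -0.02,"y": 0,"z": 0,"rx": 0,"ry": 0,"rz": 0,"fingers": 1},
  {"x": -0.02,"y": 0,"z": 0,"rx": 0,"ry": 0,"rz": 0,"fingers": 1},
])

```text
time: 5.75
ee_pos: [486.0, 3.8, 46.1]
eef_rot: [-0.484, -3.096, 0.001]
force: [-24.4, 8.1, 15.8]
width: 0.3
finger_force: 13.1
```

Emit:
jog_arm([
  {"x": 0.2,"y": 0,"z": 0,"rx": 0,"ry": 0,"rz": 0,"fingers": 1},
  {"x": 0.2,"y": 0,"z": -0.4,"rx": 0,"ry": 0,"rz": 0,"fingers": 0},
  {"x": 0.2,"y": 0,"z": -0.8,"rx": 0,"ry": 0,"rz": 0,"fingers": -1},
  {"x": 0.2,"y": 0,"z": -1,"rx": 0,"ry": 0,"rz": 0,"fingers": -1},
])

```text
time: 6.15
ee_pos: [471.5, 9.4, 149.1]
eef_rot: [0.487, 3.1, 0.002]
force: [-0.4, -0.2, -0.2]
width: 43.1
finger_force: 0.0
```

Emit:
jog_arm([
  {"x": 0,"y": 0,"z": -0.4,"rx": 0,"ry": 0,"rz": 0,"fingers": -1},
  {"x": 0,"y": 0,"z": -0.6,"rx": 0,"ry": 0,"rz": 0,"fingers": -1},
  {"x": 0,"y": 0,"z": -0.6,"rx": 0,"ry": 0,"rz": 0,"fingers": -1},
  {"x": 0,"y": 0,"z": -0.6,"rx": 0,"ry": 0,"rz": 0,"fingers": -1},
  {"x": 0,"y": 0,"z": -0.6,"rx": 0,"ry": 0,"rz": 0,"fingers": -1},
])

```text
time: 6.65
ee_pos: [470.3, 9.1, 205.6]
eef_rot: [-0.487, -3.103, 0.0]
force: [-0.3, 0.3, -0.3]
width: 85.3
finger_force: 0.0
```

```bash
python3 - <<'E'
from bench import *
from h import *
s=observe();im=get_image("wrist");C=wcam(im,s);print(s["ee_pos"],s["force"],s["joints"])
o=np.array([532.2,-12.1]);y=-.324;M=np.array([[np.cos(y),-np.sin(y)],[np.sin(y),np.cos(y)]])
W=lambda x,yy,z:[*(o+M@[x,yy]),z]
px=proj(C,[W(-105,50,12),W(-105,-50,12),W(50,0,112),W(-38,22,71),W(-38,-22,71)]);print(px.round())
for t in("screw_grip","push_plate"):print([(np.round(d["box"]),d["p"]) for d in find_in(im,t)[:2]])
tp=get_image("top")
a=im["color"][:,:,::-1][200:400,220:400];b=tp["color"][:,:,::-1][175:205,310:355]
a=cv2.resize(a,(540,600),interpolation=2)
print([(np.round(d["box"]),d["p"]) for d in find_in(tp,"screw_grip")[:2]])
cv2.imwrite("pics/w2.png",a)
E
```

```text
[470.33535342   9.13712447 205.57204813] [-0.30483943  0.2938296  -0.25666328] [ 0.00380019  0.59687172 -0.15524209  1.88526729  0.14027654  0.67071164
  1.02397047]
[[359. 141.]
 [264. 140.]
 [310. 326.]
 [334. 220.]
 [287. 219.]]
[(array([294., 292., 332., 337.]), 0.7)]
[(array([294., 200., 335., 276.]), 0.78), (array([294., 294., 334., 339.]), 0.24)]
[(array([322., 182., 340., 194.]), 0.58)]
```

View pics/w2.png

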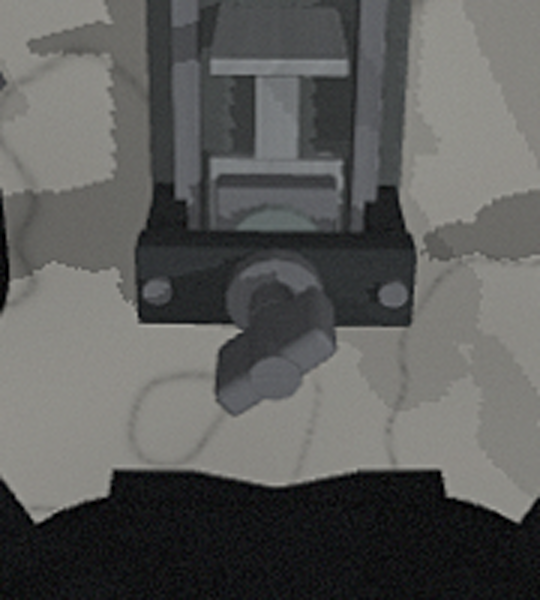

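```bash
python3 - <<'E'
from bench import *
from h import *
s=observe();im=get_image("wrist");C=wcam(im,s)
f=lambda a:np.array(a)/3+[220,200]-.3
b=back(C,f([[238,415],[335,350],[276,377]]),112);print(b,np.arctan2(*(b[1]-b[0])[1::-1]))
e=back(C,f([[217,376],[320,318]]),112);print(np.arctan2(*(e[1]-e[0])[1::-1]))
q=back(C,f([[156,291],[393,293]]),66);print(q,q.mean(0),np.arctan2(*(q[0]-q[1])[1::-1])-np.pi/2)
E
```

```text
[[590.15092473 -41.90074591 112.        ]
 [576.07320868  -6.35740278 112.        ]
 [580.03546131 -26.26938084 112.        ]] 1.9479117481623436
1.854321298575274
[[568.04730804 -66.58580568  66.        ]
 [594.3763629   12.15452297  66.        ]] [581.21183547 -27.21564135  66.        ] -3.4642833558589867
```

Emit:
jog_arm([
  {"x": -0.3,"y": 0,"z": 0,"rx": 0,"ry": 0,"rz": 0,"fingers": -1},
  {"x": -0.6,"y": 0,"z": 0,"rx": 0,"ry": 0,"rz": 0,"fingers": -1},
  {"x": -0.9,"y": -0.01,"z": 0,"rx": 0,"ry": 0,"rz": 0,"fingers": -1},
  {"x": -0.9,"y": -0.01,"z": 0,"rx": 0,"ry": 0,"rz": 0,"fingers": -1},
])

```text
time: 7.35
ee_pos: [557.9, -20.9, 205.5]
eef_rot: [0.49, 3.102, -0.001]
force: [-0.2, 1.3, 0.5]
width: 85.8
finger_force: 0.0
```

Emit:
jog_arm([
  {"x": -0.25,"y": 0,"z": 0,"rx": 0,"ry": 0,"rz": 0.09,"fingers": -1},
  {"x": -0.25,"y": 0,"z": 0,"rx": 0,"ry": 0,"rz": 0.18,"fingers": -1},
  {"x": -0.25,"y": 0,"z": 0,"rx": 0,"ry": 0,"rz": 0.27,"fingers": -1},
  {"x": -0.25,"y": 0,"z": 0,"rx": 0,"ry": 0,"rz": 0.36,"fingers": -1},
  {"x": -0.25,"y": 0,"z": 0,"rx": 0,"ry": 0,"rz": 0.45,"fingers": -1},
])

```text
time: 7.85
ee_pos: [579.2, -27.0, 206.1]
eef_rot: [-1.54, -2.738, 0.0]
force: [-0.4, 0.8, -0.3]
width: 85.3
finger_force: 0.0
```

Emit:
jog_arm([
  {"x": 0,"y": 0,"z": 0,"rx": 0,"ry": 0,"rz": 0.08,"fingers": -1},
  {"x": 0,"y": 0,"z": 0,"rx": 0,"ry": 0,"rz": 0.142,"fingers": -1},
  {"x": 0,"y": 0,"z": 0,"rx": 0,"ry": 0,"rz": 0.142,"fingers": -1},
  {"x": 0,"y": 0,"z": 0,"rx": 0,"ry": 0,"rz": 0.142,"fingers": -1},
])

```text
time: 8.25
ee_pos: [579.4, -27.0, 206.2]
eef_rot: [-1.823, -2.558, 0.001]
force: [-0.1, -0.5, 0.4]
width: 85.1
finger_force: 0.0
```

```bash
cat >> h.py <<'E'
def st():
    from bench import observe
    s=observe();Rt=R.from_rotvec(s["eef_rot"]).as_matrix()
    print("t",s["time"],"pos",np.round(s["ee_pos"],1),"yawy",round(np.arctan2(Rt[1,1],Rt[0,1]),4),"tilt",Rt[:2,2].round(3),"F",np.round(s["force"],2),"T",np.round(s["ft_torque"],4),"w",s["width"],s["finger_force"],"q",np.round(s["joints"],2),"tau7",s["joint_torque"][6])
    return s,Rt
def to(x,y):
    s,Rt=st();d=(np.array([x,y,s["ee_pos"][2]])-s["ee_pos"])@Rt/100;print("shift",d.round(3))
E
python3 -c "
from h import *
to(580,-27.2)"
```

```text
t 8.25 pos [579.4 -27.  206.2] yawy 0.3324 tilt [-0. -0.] F [-0.13 -0.54  0.42] T [ 0.0555  0.0197 -0.053 ] w 85.10910242702643 0.0 q [-0.07  0.75  0.11  1.5  -0.1   0.9   0.41] tau7 -0.4438083618879318
shift [-0.004  0.005 -0.   ]
```

Emit:
jog_arm([
  {"x": 0,"y": 0,"z": 0.3,"rx": 0,"ry": 0,"rz": 0,"fingers": -1},
  {"x": 0,"y": 0,"z": 0.6,"rx": 0,"ry": 0,"rz": 0,"fingers": -1},
  {"x": 0,"y": 0,"z": 0.8,"rx": 0,"ry": 0,"rz": 0,"fingers": -1},
  {"x": 0,"y": 0,"z": 0.8,"rx": 0,"ry": 0,"rz": 0,"fingers": -1},
])

```text
time: 8.65
ee_pos: [578.4, -27.1, 124.2]
eef_rot: [-1.823, -2.555, 0.003]
force: [-0.3, -0.3, 0.5]
width: 85.5
finger_force: 0.0
```

Emit:
jog_arm([
  {"x": 0,"y": 0,"z": 0.2,"rx": 0,"ry": 0,"rz": 0,"fingers": -1},
  {"x": 0,"y": 0,"z": 0.41,"rx": 0,"ry": 0,"rz": 0,"fingers": -1},
  {"x": 0,"y": 0,"z": 0.41,"rx": 0,"ry": 0,"rz": 0,"fingers": -1},
])

```text
time: 8.95
ee_pos: [579.0, -27.1, 84.5]
eef_rot: [-1.825, -2.555, 0.002]
force: [0.3, -0.0, 1.0]
width: 85.4
finger_force: 0.0
```

```bash
python3 - <<'E'
from bench import *
from h import *
to(580,-27.2)
im=get_image("scene");a=im["color"][:,:,::-1][130:240,250:390];cv2.imwrite("pics/s3.png",cv2.resize(a,None,fx=5,fy=5,interpolation=2))
E
```

```text
t 8.95 pos [579.  -27.1  84.5] yawy 0.3306 tilt [-0.002  0.   ] F [ 0.28 -0.04  1.01] T [0.0182 0.0187 0.0254] w 85.38757823475802 0.0 q [-0.05  0.92  0.08  1.62 -0.12  0.61  0.43] tau7 0.07760959211736917
shift [-0.004  0.009 -0.   ]
```

View pics/s3.png

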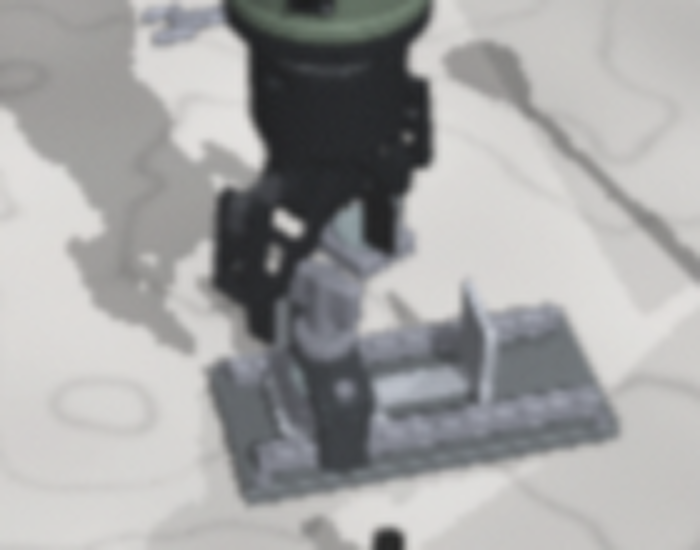

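Emit:
jog_arm([
  {"x": 0,"y": 0.01,"z": 0,"rx": 0,"ry": 0,"rz": 0,"fingers": 1},
  {"x": 0,"y": 0.01,"z": 0,"rx": 0,"ry": 0,"rz": 0,"fingers": 1},
  {"x": 0,"y": 0.01,"z": 0,"rx": 0,"ry": 0,"rz": 0,"fingers": 1},
  {"x": 0,"y": 0.01,"z": 0,"rx": 0,"ry": 0,"rz": 0,"fingers": 1},
  {"x": 0,"y": 0.01,"z": 0,"rx": 0,"ry": 0,"rz": 0,"fingers": 1},
])

```text
time: 9.5
ee_pos: [580.6, -26.9, 85.7]
eef_rot: [1.827, 2.555, 0.0]
force: [-17.4, -2.4, 29.9]
width: 12.3
finger_force: 28.7
```

Emit:
jog_arm([
  {"x": 0,"y": 0,"z": 0,"rx": 0,"ry": 0,"rz": 0,"fingers": 1},
  {"x": 0,"y": 0,"z": 0,"rx": 0,"ry": 0,"rz": 0,"fingers": 1},
  {"x": 0,"y": 0,"z": 0,"rx": 0,"ry": 0,"rz": 0,"fingers": 1},
])

```text
time: 9.8
ee_pos: [580.2, -26.9, 85.9]
eef_rot: [-1.827, -2.555, 0.001]
force: [-5.9, -0.1, 13.6]
width: 11.0
finger_force: 88.0
```

```bash
python3 -c "
from h import *
to(580,-27.2)"
```

```text
t 9.8 pos [580.2 -26.9  85.9] yawy 0.329 tilt [-0.001 -0.   ] F [-5.89 -0.05 13.65] T [-0.0037  1.3176  0.017 ] w 11.04670367709512 88.02237510681152 q [-0.05  0.92  0.09  1.61 -0.12  0.62  0.43] tau7 -0.017204105970449746
shift [-0.002 -0.003  0.   ]
```

Emit:
jog_arm([
  {"x": 0.003,"y": -0.01,"z": -0.02,"rx": 0,"ry": 0,"rz": 0,"fingers": 1},
  {"x": 0.003,"y": -0.01,"z": -0.02,"rx": 0,"ry": 0,"rz": 0.03,"fingers": 1},
  {"x": 0.003,"y": -0.01,"z": -0.02,"rx": 0,"ry": 0,"rz": 0.06,"fingers": 1},
  {"x": 0.003,"y": -0.01,"z": -0.02,"rx": 0,"ry": 0,"rz": 0.09,"fingers": 1},
])

```text
time: 10.2
ee_pos: [579.8, -27.0, 86.4]
eef_rot: [2.005, 2.418, -0.0]
force: [9.9, -1.8, -22.7]
width: 10.5
finger_force: 71.8
```

```bash
python3 -c "
from h import *
to(580,-27.2)"
```

```text
t 10.2 pos [579.8 -27.   86.4] yawy 0.1858 tilt [ 0. -0.] F [  9.86  -1.75 -22.69] T [-0.4524 -1.9031  0.0648] w 10.487287374817766 71.84593096375465 q [-0.07  0.92  0.12  1.62 -0.17  0.62  0.33] tau7 1.0229165107011795
shift [-0.002  0.001  0.   ]
```

Emit:
jog_arm([
  {"x": 0,"y": 0,"z": 0,"rx": 0,"ry": 0,"rz": 0,"fingers": 1},
  {"x": 0,"y": 0,"z": 0,"rx": 0,"ry": 0,"rz": 0,"fingers": 1},
])

```text
time: 10.4
ee_pos: [579.8, -27.0, 86.4]
eef_rot: [2.003, 2.419, -0.0]
force: [8.6, -2.4, -22.8]
width: 11.1
finger_force: 71.8
```

```bash
python3 -c "
from h import *
to(580,-27.2)"
```

```text
t 10.4 pos [579.8 -27.   86.4] yawy 0.1876 tilt [ 0.    -0.001] F [  8.56  -2.4  -22.84] T [-0.4222 -1.8943 -0.0094] w 11.067666697006311 71.84523269534111 q [-0.07  0.92  0.12  1.62 -0.17  0.62  0.33] tau7 -0.06712830858305097
shift [-0.002  0.001  0.   ]
```

Emit:
jog_arm([
  {"x": 0,"y": 0.006,"z": 0.012,"rx": 0,"ry": 0,"rz": 0.08,"fingers": 1},
  {"x": 0,"y": 0.006,"z": 0.012,"rx": 0,"ry": 0,"rz": 0.16,"fingers": 1},
  {"x": 0,"y": 0.006,"z": 0.012,"rx": 0,"ry": 0,"rz": 0.24,"fingers": 1},
  {"x": 0,"y": 0.006,"z": 0.012,"rx": 0,"ry": 0,"rz": 0.3,"fingers": 1},
  {"x": 0,"y": 0.006,"z": 0.012,"rx": 0,"ry": 0,"rz": 0.3,"fingers": 1},
])

```text
time: 10.9
ee_pos: [579.9, -27.0, 86.2]
eef_rot: [2.514, 1.883, -0.001]
force: [-2.0, -2.2, 2.6]
width: 10.5
finger_force: 76.6
```

```bash
cat >> h.py <<'E'
def tq(n=4):
    from bench import observe,get_image
    L=[observe()]
    for _ in range(n-1): get_image("top");L.append(observe())
    z=np.array([s["ft_torque"][2] for s in L]);t7=np.array([s["joint_torque"][6] for s in L])
    yw=[(lambda m:np.arctan2(m[1,1],m[0,1]))(R.from_rotvec(s["eef_rot"]).as_matrix()) for s in L]
    s=L[-1];print("t",round(s["time"],2),"Tz",z.round(3),"mean",z.mean().round(4),"t7",t7.round(3),"yaw",np.round(yw,4),np.mean(yw).round(4),"angle",round(-1.894-np.mean(yw),3),"F",np.round(s["force"],1),"q7",round(s["joints"][6],2),"pos",np.round(s["ee_pos"],1))
E
python3 -c "
from h import *
tq(6)"
```

```text
t 11.15 Tz [-0.038 -0.007 -0.048  0.036  0.031  0.043] mean 0.0029 t7 [-2.047 -1.027 -0.348 -0.082 -0.024  0.008] yaw [-0.2853 -0.2815 -0.2806 -0.2809 -0.2813 -0.2819] -0.2819 angle -1.612 F [-3.4 -1.8  4.3] q7 0.01 pos [579.9 -27.   86.2]
```

Emit:
jog_arm([
  {"x": 0,"y": 0,"z": 0,"rx": 0,"ry": 0,"rz": 0.09,"fingers": 1},
  {"x": 0,"y": 0,"z": 0,"rx": 0,"ry": 0,"rz": 0.18,"fingers": 1},
  {"x": 0,"y": 0,"z": 0,"rx": 0,"ry": 0,"rz": 0.27,"fingers": 1},
  {"x": 0,"y": 0,"z": 0,"rx": 0,"ry": 0,"rz": 0.35,"fingers": 1},
  {"x": 0,"y": 0,"z": 0,"rx": 0,"ry": 0,"rz": 0.4,"fingers": 1},
])

```text
time: 11.65
ee_pos: [579.9, -26.9, 86.2]
eef_rot: [2.974, 1.011, -0.001]
force: [-4.3, -2.5, 4.5]
width: 10.5
finger_force: 77.1
```

```bash
python3 -c "
from h import *
tq(6)"
```

```text
t 11.9 Tz [ 0.088 -0.051 -0.061  0.017 -0.026  0.023] mean -0.0017 t7 [ 0.874  1.12  -1.619 -0.612 -0.15  -0.015] yaw [-0.9157 -0.9196 -0.9137 -0.9114 -0.9108 -0.9107] -0.9136 angle -0.98 F [-4.  -2.4  5. ] q7 -0.43 pos [579.9 -26.9  86.2]
```

Emit:
jog_arm([
  {"x": 0,"y": 0,"z": 0,"rx": 0,"ry": 0,"rz": 0.02,"fingers": 1},
  {"x": 0,"y": 0,"z": 0,"rx": 0,"ry": 0,"rz": 0.04,"fingers": 1},
  {"x": 0,"y": 0,"z": 0,"rx": 0,"ry": 0,"rz": 0.06,"fingers": 1},
  {"x": 0,"y": 0,"z": 0,"rx": 0,"ry": 0,"rz": 0.06,"fingers": 1},
])

```text
time: 12.3
ee_pos: [579.9, -26.9, 86.2]
eef_rot: [3.018, 0.873, -0.001]
force: [-4.4, -3.0, 6.8]
width: 11.1
finger_force: 77.3
```

```bash
python3 -c "
from h import *
tq(7)"
```

```text
t 12.6 Tz [-0.045  0.011 -0.052 -0.036 -0.043 -0.041 -0.091] mean -0.0423 t7 [-0.59  -0.217 -0.04   0.013  0.026  0.029  0.029] yaw [-1.0079 -1.007  -1.0068 -1.0067 -1.0068 -1.0067 -1.0068] -1.007 angle -0.887 F [-5.2 -3.1  6.6] q7 -0.5 pos [579.9 -26.9  86.2]
```

Emit:
jog_arm([
  {"x": 0,"y": 0,"z": 0,"rx": 0,"ry": 0,"rz": 0.015,"fingers": 1},
  {"x": 0,"y": 0,"z": 0,"rx": 0,"ry": 0,"rz": 0.03,"fingers": 1},
  {"x": 0,"y": 0,"z": 0,"rx": 0,"ry": 0,"rz": 0.04,"fingers": 1},
  {"x": 0,"y": 0,"z": 0,"rx": 0,"ry": 0,"rz": 0.045,"fingers": 1},
  {"x": 0,"y": 0,"z": 0,"rx": 0,"ry": 0,"rz": 0.045,"fingers": 1},
])

```text
time: 13.1
ee_pos: [579.9, -26.9, 86.2]
eef_rot: [-3.047, -0.767, 0.001]
force: [-5.1, -3.1, 6.2]
width: 10.9
finger_force: 77.2
```

```bash
python3 -c "
from h import *
tq(5)"
```

```text
t 13.3 Tz [-0.026 -0.025  0.005 -0.04  -0.073] mean -0.0319 t7 [-0.139 -0.033  0.012  0.026  0.029] yaw [-1.0777 -1.0775 -1.0773 -1.0774 -1.0775] -1.0775 angle -0.817 F [-4.2 -2.1  5.5] q7 -0.55 pos [579.9 -26.9  86.2]
```

Emit:
jog_arm([
  {"x": 0,"y": 0,"z": 0,"rx": 0,"ry": 0,"rz": 0.015,"fingers": 1},
  {"x": 0,"y": 0,"z": 0,"rx": 0,"ry": 0,"rz": 0.03,"fingers": 1},
  {"x": 0,"y": 0,"z": 0,"rx": 0,"ry": 0,"rz": 0.04,"fingers": 1},
  {"x": 0,"y": 0,"z": 0,"rx": 0,"ry": 0,"rz": 0.045,"fingers": 1},
  {"x": 0,"y": 0,"z": 0,"rx": 0,"ry": 0,"rz": 0.045,"fingers": 1},
])

```text
time: 13.8
ee_pos: [579.9, -26.9, 86.2]
eef_rot: [3.072, 0.659, -0.001]
force: [-4.8, -2.6, 6.3]
width: 11.2
finger_force: 77.2
```

```bash
python3 -c "
from h import *
tq(5)"
```

```text
t 14.0 Tz [-0.025 -0.029 -0.019 -0.029 -0.043] mean -0.029 t7 [-0.141 -0.034  0.012  0.026  0.029] yaw [-1.1484 -1.1482 -1.1481 -1.1481 -1.1481] -1.1482 angle -0.746 F [-5.  -2.5  6.2] q7 -0.6 pos [579.9 -26.9  86.2]
```

Emit:
jog_arm([
  {"x": 0,"y": 0,"z": 0,"rx": 0,"ry": 0,"rz": 0.015,"fingers": 1},
  {"x": 0,"y": 0,"z": 0,"rx": 0,"ry": 0,"rz": 0.03,"fingers": 1},
  {"x": 0,"y": 0,"z": 0,"rx": 0,"ry": 0,"rz": 0.04,"fingers": 1},
  {"x": 0,"y": 0,"z": 0,"rx": 0,"ry": 0,"rz": 0.045,"fingers": 1},
  {"x": 0,"y": 0,"z": 0,"rx": 0,"ry": 0,"rz": 0.045,"fingers": 1},
])

```text
time: 14.5
ee_pos: [579.9, -26.9, 86.2]
eef_rot: [3.093, 0.55, -0.001]
force: [-5.6, -2.1, 6.6]
width: 11.0
finger_force: 77.2
```

```bash
python3 -c "
from h import *
tq(5)"
```

```text
t 14.7 Tz [-0.017 -0.07  -0.037 -0.     0.021] mean -0.0206 t7 [-0.142 -0.034  0.012  0.026  0.029] yaw [-1.2191 -1.2188 -1.2187 -1.2188 -1.2187] -1.2188 angle -0.675 F [-4.2 -2.6  6.4] q7 -0.65 pos [579.9 -26.9  86.2]
```

Emit:
jog_arm([
  {"x": 0,"y": 0,"z": 0,"rx": 0,"ry": 0,"rz": 0.015,"fingers": 1},
  {"x": 0,"y": 0,"z": 0,"rx": 0,"ry": 0,"rz": 0.03,"fingers": 1},
  {"x": 0,"y": 0,"z": 0,"rx": 0,"ry": 0,"rz": 0.04,"fingers": 1},
  {"x": 0,"y": 0,"z": 0,"rx": 0,"ry": 0,"rz": 0.045,"fingers": 1},
  {"x": 0,"y": 0,"z": 0,"rx": 0,"ry": 0,"rz": 0.045,"fingers": 1},
])

```text
time: 15.2
ee_pos: [579.9, -26.9, 86.2]
eef_rot: [3.111, 0.44, -0.001]
force: [-4.4, -2.1, 6.2]
width: 10.8
finger_force: 77.2
```

```bash
python3 -c "
from h import *
tq(5)"
```

```text
t 15.4 Tz [-0.012  0.015  0.004 -0.052 -0.027] mean -0.0147 t7 [-0.143 -0.035  0.012  0.026  0.029] yaw [-1.2897 -1.2895 -1.2895 -1.2894 -1.2894] -1.2895 angle -0.604 F [-4.7 -3.   6.8] q7 -0.7 pos [579.9 -26.9  86.2]
```

Emit:
jog_arm([
  {"x": 0,"y": 0,"z": 0,"rx": 0,"ry": 0,"rz": 0.015,"fingers": 1},
  {"x": 0,"y": 0,"z": 0,"rx": 0,"ry": 0,"rz": 0.03,"fingers": 1},
  {"x": 0,"y": 0,"z": 0,"rx": 0,"ry": 0,"rz": 0.04,"fingers": 1},
  {"x": 0,"y": 0,"z": 0,"rx": 0,"ry": 0,"rz": 0.045,"fingers": 1},
  {"x": 0,"y": 0,"z": 0,"rx": 0,"ry": 0,"rz": 0.045,"fingers": 1},
])

```text
time: 15.9
ee_pos: [579.9, -26.9, 86.2]
eef_rot: [3.124, 0.33, -0.001]
force: [-5.4, -1.9, 6.6]
width: 11.0
finger_force: 77.3
```

```bash
python3 -c "
from h import *
tq(5)"
```

```text
t 16.1 Tz [-0.058 -0.012 -0.027 -0.019 -0.048] mean -0.0327 t7 [-0.144 -0.035  0.012  0.026  0.029] yaw [-1.3604 -1.3602 -1.3601 -1.3601 -1.3602] -1.3602 angle -0.534 F [-4.7 -2.6  6.6] q7 -0.76 pos [579.9 -26.9  86.2]
```

Emit:
jog_arm([
  {"x": 0,"y": 0,"z": 0,"rx": 0,"ry": 0,"rz": 0.015,"fingers": 1},
  {"x": 0,"y": 0,"z": 0,"rx": 0,"ry": 0,"rz": 0.03,"fingers": 1},
  {"x": 0,"y": 0,"z": 0,"rx": 0,"ry": 0,"rz": 0.04,"fingers": 1},
  {"x": 0,"y": 0,"z": 0,"rx": 0,"ry": 0,"rz": 0.045,"fingers": 1},
  {"x": 0,"y": 0,"z": 0,"rx": 0,"ry": 0,"rz": 0.045,"fingers": 1},
])

```text
time: 16.6
ee_pos: [579.9, -26.9, 86.2]
eef_rot: [3.134, 0.219, -0.001]
force: [-5.4, -2.7, 6.6]
width: 10.8
finger_force: 77.3
```

```bash
python3 -c "
from h import *
tq(5)"
```

```text
t 16.8 Tz [-0.012  0.024 -0.046 -0.057 -0.   ] mean -0.0181 t7 [-0.146 -0.036  0.012  0.026  0.029] yaw [-1.431  -1.4308 -1.4308 -1.4308 -1.4308] -1.4308 angle -0.463 F [-5.3 -1.6  5.7] q7 -0.81 pos [579.9 -26.9  86.2]
```

Emit:
jog_arm([
  {"x": 0,"y": 0,"z": 0,"rx": 0,"ry": 0,"rz": 0.015,"fingers": 1},
  {"x": 0,"y": 0,"z": 0,"rx": 0,"ry": 0,"rz": 0.03,"fingers": 1},
  {"x": 0,"y": 0,"z": 0,"rx": 0,"ry": 0,"rz": 0.04,"fingers": 1},
  {"x": 0,"y": 0,"z": 0,"rx": 0,"ry": 0,"rz": 0.045,"fingers": 1},
  {"x": 0,"y": 0,"z": 0,"rx": 0,"ry": 0,"rz": 0.045,"fingers": 1},
])

```text
time: 17.3
ee_pos: [579.9, -26.8, 86.2]
eef_rot: [3.14, 0.109, -0.001]
force: [-5.6, -1.8, 7.1]
width: 10.7
finger_force: 77.3
```

```bash
python3 -c "
from h import *
tq(5)"
```

```text
t 17.5 Tz [ 0.04  -0.027 -0.023  0.024 -0.03 ] mean -0.0032 t7 [-0.147 -0.036  0.012  0.026  0.029] yaw [-1.5017 -1.5016 -1.5015 -1.5014 -1.5015] -1.5015 angle -0.392 F [-4.7 -1.3  6.2] q7 -0.86 pos [579.9 -26.9  86.2]
```

Emit:
jog_arm([
  {"x": 0,"y": 0,"z": 0,"rx": 0,"ry": 0,"rz": 0.015,"fingers": 1},
  {"x": 0,"y": 0,"z": 0,"rx": 0,"ry": 0,"rz": 0.03,"fingers": 1},
  {"x": 0,"y": 0,"z": 0,"rx": 0,"ry": 0,"rz": 0.04,"fingers": 1},
  {"x": 0,"y": 0,"z": 0,"rx": 0,"ry": 0,"rz": 0.045,"fingers": 1},
  {"x": 0,"y": 0,"z": 0,"rx": 0,"ry": 0,"rz": 0.045,"fingers": 1},
])

```text
time: 18.0
ee_pos: [579.9, -26.8, 86.2]
eef_rot: [3.142, -0.002, -0.001]
force: [-5.7, -1.9, 7.0]
width: 10.5
finger_force: 77.3
```

```bash
python3 -c "
from h import *
tq(5)"
```

```text
t 18.2 Tz [ 0.032 -0.068 -0.051 -0.073 -0.058] mean -0.0436 t7 [-0.149 -0.037  0.012  0.026  0.029] yaw [-1.5724 -1.5723 -1.5721 -1.5721 -1.5721] -1.5722 angle -0.322 F [-3.9 -2.8  6.2] q7 -0.92 pos [579.9 -26.8  86.2]
```

Emit:
jog_arm([
  {"x": 0,"y": 0,"z": 0,"rx": 0,"ry": 0,"rz": 0.015,"fingers": 1},
  {"x": 0,"y": 0,"z": 0,"rx": 0,"ry": 0,"rz": 0.03,"fingers": 1},
  {"x": 0,"y": 0,"z": 0,"rx": 0,"ry": 0,"rz": 0.04,"fingers": 1},
  {"x": 0,"y": 0,"z": 0,"rx": 0,"ry": 0,"rz": 0.045,"fingers": 1},
  {"x": 0,"y": 0,"z": 0,"rx": 0,"ry": 0,"rz": 0.045,"fingers": 1},
])

```text
time: 18.7
ee_pos: [579.9, -26.8, 86.2]
eef_rot: [3.139, -0.113, -0.001]
force: [-4.5, -2.9, 6.9]
width: 10.7
finger_force: 77.3
```

```bash
python3 -c "
from h import *
tq(5)"
```

```text
t 18.9 Tz [-0.024 -0.056 -0.001  0.006 -0.021] mean -0.0192 t7 [-0.15  -0.037  0.012  0.026  0.029] yaw [-1.6431 -1.6429 -1.6428 -1.6428 -1.6428] -1.6429 angle -0.251 F [-4.6 -1.3  6.9] q7 -0.97 pos [579.9 -26.8  86.2]
```

Emit:
jog_arm([
  {"x": 0,"y": 0,"z": 0,"rx": 0,"ry": 0,"rz": 0.015,"fingers": 1},
  {"x": 0,"y": 0,"z": 0,"rx": 0,"ry": 0,"rz": 0.03,"fingers": 1},
  {"x": 0,"y": 0,"z": 0,"rx": 0,"ry": 0,"rz": 0.04,"fingers": 1},
  {"x": 0,"y": 0,"z": 0,"rx": 0,"ry": 0,"rz": 0.045,"fingers": 1},
  {"x": 0,"y": 0,"z": 0,"rx": 0,"ry": 0,"rz": 0.045,"fingers": 1},
])

```text
time: 19.4
ee_pos: [579.9, -26.8, 86.2]
eef_rot: [3.133, -0.224, -0.001]
force: [-5.5, -2.0, 6.5]
width: 11.0
finger_force: 77.3
```

```bash
python3 -c "
from h import *
tq(5)"
```

```text
t 19.6 Tz [-0.008 -0.076  0.003  0.007 -0.053] mean -0.0254 t7 [-0.151 -0.038  0.012  0.026  0.029] yaw [-1.7138 -1.7136 -1.7135 -1.7135 -1.7135] -1.7136 angle -0.18 F [-4.8 -1.9  6.4] q7 -1.03 pos [579.9 -26.8  86.2]
```

Emit:
jog_arm([
  {"x": 0,"y": 0,"z": 0,"rx": 0,"ry": 0,"rz": 0.015,"fingers": 1},
  {"x": 0,"y": 0,"z": 0,"rx": 0,"ry": 0,"rz": 0.03,"fingers": 1},
  {"x": 0,"y": 0,"z": 0,"rx": 0,"ry": 0,"rz": 0.04,"fingers": 1},
  {"x": 0,"y": 0,"z": 0,"rx": 0,"ry": 0,"rz": 0.045,"fingers": 1},
  {"x": 0,"y": 0,"z": 0,"rx": 0,"ry": 0,"rz": 0.045,"fingers": 1},
])

```text
time: 20.1
ee_pos: [579.9, -26.8, 86.2]
eef_rot: [3.124, -0.335, -0.001]
force: [-5.0, -1.6, 6.6]
width: 11.1
finger_force: 77.3
```

```bash
python3 -c "
from h import *
tq(5)"
```

```text
t 20.3 Tz [-0.065  0.01  -0.034 -0.024 -0.06 ] mean -0.0345 t7 [-0.153 -0.038  0.011  0.026  0.029] yaw [-1.7844 -1.7842 -1.7842 -1.7841 -1.7842] -1.7842 angle -0.11 F [-5.2 -1.9  5.8] q7 -1.08 pos [579.9 -26.8  86.2]
```

Emit:
jog_arm([
  {"x": 0,"y": 0,"z": 0,"rx": 0,"ry": 0,"rz": 0.015,"fingers": 1},
  {"x": 0,"y": 0,"z": 0,"rx": 0,"ry": 0,"rz": 0.03,"fingers": 1},
  {"x": 0,"y": 0,"z": 0,"rx": 0,"ry": 0,"rz": 0.04,"fingers": 1},
  {"x": 0,"y": 0,"z": 0,"rx": 0,"ry": 0,"rz": 0.045,"fingers": 1},
  {"x": 0,"y": 0,"z": 0,"rx": 0,"ry": 0,"rz": 0.045,"fingers": 1},
])

```text
time: 20.8
ee_pos: [579.9, -26.8, 86.2]
eef_rot: [3.11, -0.445, -0.001]
force: [-5.7, -1.4, 6.7]
width: 10.6
finger_force: 77.3
```

```bash
python3 -c "
from h import *
tq(5)"
```

```text
t 21.0 Tz [-0.03  -0.024 -0.028 -0.024 -0.033] mean -0.0278 t7 [-0.154 -0.039  0.011  0.026  0.029] yaw [-1.8551 -1.8548 -1.8548 -1.8548 -1.8547] -1.8549 angle -0.039 F [-4.8 -2.3  6.4] q7 -1.14 pos [579.9 -26.8  86.2]
```

Emit:
jog_arm([
  {"x": 0,"y": 0,"z": 0,"rx": 0,"ry": 0,"rz": 0.015,"fingers": 1},
  {"x": 0,"y": 0,"z": 0,"rx": 0,"ry": 0,"rz": 0.03,"fingers": 1},
  {"x": 0,"y": 0,"z": 0,"rx": 0,"ry": 0,"rz": 0.04,"fingers": 1},
  {"x": 0,"y": 0,"z": 0,"rx": 0,"ry": 0,"rz": 0.045,"fingers": 1},
  {"x": 0,"y": 0,"z": 0,"rx": 0,"ry": 0,"rz": 0.045,"fingers": 1},
])

```text
time: 21.5
ee_pos: [579.9, -26.8, 86.2]
eef_rot: [3.092, -0.555, -0.001]
force: [-5.3, -1.0, 6.9]
width: 11.1
finger_force: 77.3
```

```bash
python3 -c "
from h import *
tq(5)"
```

```text
t 21.7 Tz [ 0.017 -0.032 -0.044  0.007 -0.117] mean -0.0338 t7 [-0.156 -0.039  0.011  0.026  0.029] yaw [-1.9258 -1.9256 -1.9255 -1.9255 -1.9255] -1.9256 angle 0.032 F [-4.5 -2.1  6.6] q7 -1.19 pos [579.9 -26.8  86.2]
```

Emit:
jog_arm([
  {"x": 0,"y": 0,"z": 0,"rx": 0,"ry": 0,"rz": 0.015,"fingers": 1},
  {"x": 0,"y": 0,"z": 0,"rx": 0,"ry": 0,"rz": 0.03,"fingers": 1},
  {"x": 0,"y": 0,"z": 0,"rx": 0,"ry": 0,"rz": 0.04,"fingers": 1},
  {"x": 0,"y": 0,"z": 0,"rx": 0,"ry": 0,"rz": 0.045,"fingers": 1},
  {"x": 0,"y": 0,"z": 0,"rx": 0,"ry": 0,"rz": 0.045,"fingers": 1},
])

```text
time: 22.2
ee_pos: [579.9, -26.8, 86.2]
eef_rot: [3.071, -0.664, -0.0]
force: [-4.6, -1.7, 7.1]
width: 10.5
finger_force: 77.3
```

```bash
python3 - <<'E'
from h import *
tq(5)
from bench import *
im=get_image("scene");cv2.imwrite("pics/s4.png",cv2.resize(im["color"][:,:,::-1][130:240,250:390],None,fx=5,fy=5,interpolation=2))
E
```

```text
t 22.4 Tz [-0.009 -0.038 -0.049 -0.014 -0.053] mean -0.0327 t7 [-0.157 -0.04   0.011  0.026  0.029] yaw [-1.9964 -1.9962 -1.9962 -1.9962 -1.9962] -1.9962 angle 0.102 F [-5.3 -1.7  6.7] q7 -1.25 pos [579.9 -26.8  86.2]
```

View pics/s4.png

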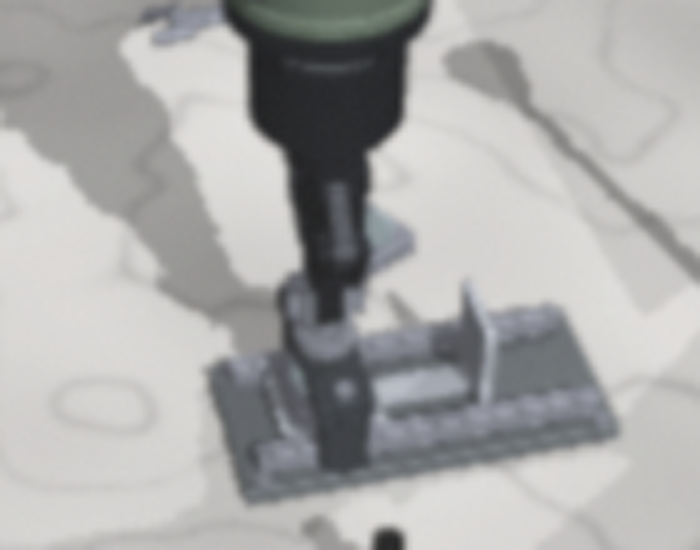

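The bar, seen on both sides of the finger at (300,290) and (355,300), has turned with the gripper, and the carriage is still home. I'll keep feeling for the bottom.

Emit:
jog_arm([
  {"x": 0,"y": 0,"z": 0,"rx": 0,"ry": 0,"rz": 0.015,"fingers": 1},
  {"x": 0,"y": 0,"z": 0,"rx": 0,"ry": 0,"rz": 0.03,"fingers": 1},
  {"x": 0,"y": 0,"z": 0,"rx": 0,"ry": 0,"rz": 0.04,"fingers": 1},
  {"x": 0,"y": 0,"z": 0,"rx": 0,"ry": 0,"rz": 0.045,"fingers": 1},
  {"x": 0,"y": 0,"z": 0,"rx": 0,"ry": 0,"rz": 0.045,"fingers": 1},
])

```text
time: 22.95
ee_pos: [579.9, -26.7, 86.2]
eef_rot: [3.045, -0.772, -0.001]
force: [-5.4, -1.3, 6.5]
width: 10.9
finger_force: 77.3
```

```bash
python3 -c "
from h import *
tq(5)"
```

```text
t 23.15 Tz [-0.034 -0.071 -0.055 -0.044 -0.056] mean -0.052 t7 [-0.159 -0.041  0.011  0.026  0.029] yaw [-2.0671 -2.0668 -2.0668 -2.0668 -2.0669] -2.0669 angle 0.173 F [-4.7 -1.8  7.6] q7 -1.31 pos [579.9 -26.8  86.2]
```

Emit:
jog_arm([
  {"x": 0,"y": 0,"z": 0,"rx": 0,"ry": 0,"rz": 0.015,"fingers": 1},
  {"x": 0,"y": 0,"z": 0,"rx": 0,"ry": 0,"rz": 0.03,"fingers": 1},
  {"x": 0,"y": 0,"z": 0,"rx": 0,"ry": 0,"rz": 0.04,"fingers": 1},
  {"x": 0,"y": 0,"z": 0,"rx": 0,"ry": 0,"rz": 0.045,"fingers": 1},
  {"x": 0,"y": 0,"z": 0,"rx": 0,"ry": 0,"rz": 0.045,"fingers": 1},
])

```text
time: 23.65
ee_pos: [579.9, -26.8, 86.2]
eef_rot: [3.016, -0.879, -0.001]
force: [-5.1, -2.1, 7.0]
width: 11.1
finger_force: 77.3
```

```bash
python3 -c "
from h import *
tq(5)"
```

```text
t 23.85 Tz [-0.003 -0.077 -0.029 -0.043  0.   ] mean -0.0305 t7 [-0.16  -0.041  0.011  0.026  0.03 ] yaw [-2.1378 -2.1376 -2.1375 -2.1375 -2.1374] -2.1376 angle 0.244 F [-5.3 -1.8  6.9] q7 -1.36 pos [579.9 -26.7  86.2]
```

Emit:
jog_arm([
  {"x": 0,"y": 0,"z": 0,"rx": 0,"ry": 0,"rz": 0.015,"fingers": 1},
  {"x": 0,"y": 0,"z": 0,"rx": 0,"ry": 0,"rz": 0.03,"fingers": 1},
  {"x": 0,"y": 0,"z": 0,"rx": 0,"ry": 0,"rz": 0.04,"fingers": 1},
  {"x": 0,"y": 0,"z": 0,"rx": 0,"ry": 0,"rz": 0.045,"fingers": 1},
  {"x": 0,"y": 0,"z": 0,"rx": 0,"ry": 0,"rz": 0.045,"fingers": 1},
])

```text
time: 24.35
ee_pos: [580.0, -26.7, 86.2]
eef_rot: [2.983, -0.985, -0.0]
force: [-4.6, -1.6, 6.0]
width: 10.5
finger_force: 77.3
```

```bash
python3 -c "
from h import *
tq(5)"
```

```text
t 24.55 Tz [-0.01  -0.01   0.016 -0.033 -0.049] mean -0.0173 t7 [-0.162 -0.042  0.011  0.026  0.029] yaw [-2.2083 -2.2082 -2.2082 -2.2082 -2.2082] -2.2082 angle 0.314 F [-5.  -2.5  6.3] q7 -1.42 pos [580.  -26.8  86.2]
```

Emit:
jog_arm([
  {"x": 0,"y": 0,"z": 0,"rx": 0,"ry": 0,"rz": 0.015,"fingers": 1},
  {"x": 0,"y": 0,"z": 0,"rx": 0,"ry": 0,"rz": 0.03,"fingers": 1},
  {"x": 0,"y": 0,"z": 0,"rx": 0,"ry": 0,"rz": 0.04,"fingers": 1},
  {"x": 0,"y": 0,"z": 0,"rx": 0,"ry": 0,"rz": 0.045,"fingers": 1},
  {"x": 0,"y": 0,"z": 0,"rx": 0,"ry": 0,"rz": 0.045,"fingers": 1},
])

```text
time: 25.05
ee_pos: [579.9, -26.8, 86.2]
eef_rot: [2.947, -1.09, -0.001]
force: [-5.3, -1.8, 6.0]
width: 10.9
finger_force: 77.3
```

```bash
python3 -c "
from h import *
tq(5)"
```

```text
t 25.25 Tz [-0.019 -0.015 -0.022 -0.019 -0.084] mean -0.0318 t7 [-0.163 -0.042  0.011  0.026  0.029] yaw [-2.2791 -2.279  -2.2788 -2.2789 -2.2788] -2.2789 angle 0.385 F [-4.5 -1.8  6.4] q7 -1.48 pos [580.  -26.7  86.2]
```

Emit:
jog_arm([
  {"x": 0,"y": 0,"z": 0,"rx": 0,"ry": 0,"rz": 0.015,"fingers": 1},
  {"x": 0,"y": 0,"z": 0,"rx": 0,"ry": 0,"rz": 0.03,"fingers": 1},
  {"x": 0,"y": 0,"z": 0,"rx": 0,"ry": 0,"rz": 0.04,"fingers": 1},
  {"x": 0,"y": 0,"z": 0,"rx": 0,"ry": 0,"rz": 0.045,"fingers": 1},
  {"x": 0,"y": 0,"z": 0,"rx": 0,"ry": 0,"rz": 0.045,"fingers": 1},
])

```text
time: 25.75
ee_pos: [580.0, -26.7, 86.2]
eef_rot: [2.906, -1.193, -0.0]
force: [-4.5, -0.7, 7.1]
width: 10.5
finger_force: 77.3
```

```bash
python3 -c "
from h import *
tq(5)"
```

```text
t 25.95 Tz [-0.03  -0.026 -0.001 -0.045 -0.012] mean -0.0228 t7 [-0.165 -0.043  0.01   0.025  0.029] yaw [-2.3498 -2.3496 -2.3496 -2.3495 -2.3495] -2.3496 angle 0.456 F [-5.4 -1.7  6.4] q7 -1.54 pos [580.  -26.8  86.2]
```

Emit:
jog_arm([
  {"x": 0,"y": 0,"z": 0,"rx": 0,"ry": 0,"rz": 0.015,"fingers": 1},
  {"x": 0,"y": 0,"z": 0,"rx": 0,"ry": 0,"rz": 0.03,"fingers": 1},
  {"x": 0,"y": 0,"z": 0,"rx": 0,"ry": 0,"rz": 0.04,"fingers": 1},
  {"x": 0,"y": 0,"z": 0,"rx": 0,"ry": 0,"rz": 0.045,"fingers": 1},
  {"x": 0,"y": 0,"z": 0,"rx": 0,"ry": 0,"rz": 0.045,"fingers": 1},
])

```text
time: 26.45
ee_pos: [580.0, -26.8, 86.2]
eef_rot: [2.862, -1.295, -0.0]
force: [-4.5, -1.6, 6.4]
width: 10.8
finger_force: 77.3
```

```bash
python3 -c "
from h import *
tq(5)"
```

```text
t 26.65 Tz [-0.042  0.027 -0.042  0.027  0.019] mean -0.0023 t7 [-0.2   -0.077 -0.024 -0.009 -0.005] yaw [-2.4205 -2.4203 -2.4202 -2.4201 -2.4202] -2.4203 angle 0.526 F [-4.8 -2.2  6.1] q7 -1.6 pos [580.  -26.8  86.2]
```

Emit:
jog_arm([
  {"x": 0,"y": 0,"z": 0,"rx": 0,"ry": 0,"rz": 0.007,"fingers": 1},
  {"x": 0,"y": 0,"z": 0,"rx": 0,"ry": 0,"rz": 0.012,"fingers": 1},
  {"x": 0,"y": 0,"z": 0,"rx": 0,"ry": 0,"rz": 0.015,"fingers": 1},
  {"x": 0,"y": 0,"z": 0,"rx": 0,"ry": 0,"rz": 0.015,"fingers": 1},
])

```text
time: 27.05
ee_pos: [580.0, -26.7, 86.2]
eef_rot: [2.847, -1.328, -0.0]
force: [-5.0, -1.1, 6.3]
width: 10.6
finger_force: 77.3
```

```bash
python3 -c "
from h import *
tq(8)"
```

```text
t 27.4 Tz [0.048 0.054 0.009 0.072 0.023 0.027 0.038 0.019] mean 0.036 t7 [-0.135 -0.062 -0.032 -0.024 -0.022 -0.022 -0.021 -0.022] yaw [-2.4438 -2.4437 -2.4437 -2.4437 -2.4437 -2.4437 -2.4437 -2.4437] -2.4437 angle 0.55 F [-4.4 -1.   6.7] q7 -1.62 pos [580.  -26.7  86.2]
```

Emit:
jog_arm([
  {"x": 0,"y": 0,"z": 0,"rx": 0,"ry": 0,"rz": 0.007,"fingers": 1},
  {"x": 0,"y": 0,"z": 0,"rx": 0,"ry": 0,"rz": 0.012,"fingers": 1},
  {"x": 0,"y": 0,"z": 0,"rx": 0,"ry": 0,"rz": 0.015,"fingers": 1},
  {"x": 0,"y": 0,"z": 0,"rx": 0,"ry": 0,"rz": 0.015,"fingers": 1},
])

```text
time: 27.8
ee_pos: [580.0, -26.7, 86.2]
eef_rot: [2.831, -1.362, -0.0]
force: [-4.8, -2.0, 7.0]
width: 10.9
finger_force: 77.3
```

```bash
python3 -c "
from h import *
tq(8)"
```

```text
t 28.15 Tz [ 0.001  0.006  0.063  0.057  0.027  0.073 -0.005  0.065] mean 0.0359 t7 [-0.154 -0.081 -0.051 -0.043 -0.041 -0.04  -0.04  -0.04 ] yaw [-2.4674 -2.4672 -2.4672 -2.4672 -2.4672 -2.4672 -2.4672 -2.4672] -2.4672 angle 0.573 F [-4.5 -1.5  6.7] q7 -1.64 pos [580.  -26.7  86.2]
```

Emit:
jog_arm([
  {"x": 0,"y": 0,"z": 0,"rx": 0,"ry": 0,"rz": 0.007,"fingers": 1},
  {"x": 0,"y": 0,"z": 0,"rx": 0,"ry": 0,"rz": 0.014,"fingers": 1},
  {"x": 0,"y": 0,"z": 0,"rx": 0,"ry": 0,"rz": 0.02,"fingers": 1},
  {"x": 0,"y": 0,"z": 0,"rx": 0,"ry": 0,"rz": 0.02,"fingers": 1},
])

```text
time: 28.55
ee_pos: [580.0, -26.7, 86.2]
eef_rot: [2.809, -1.406, -0.0]
force: [-4.4, -1.9, 7.0]
width: 11.0
finger_force: 77.3
```

```bash
python3 -c "
from h import *
tq(8)"
```

```text
t 28.9 Tz [0.031 0.073 0.025 0.129 0.071 0.049 0.094 0.127] mean 0.075 t7 [-0.283 -0.15  -0.089 -0.071 -0.067 -0.066 -0.066 -0.066] yaw [-2.4989 -2.4987 -2.4986 -2.4986 -2.4985 -2.4986 -2.4986 -2.4986] -2.4986 angle 0.605 F [-5.  -1.7  6.8] q7 -1.66 pos [580.  -26.8  86.2]
```

Emit:
jog_arm([
  {"x": 0,"y": 0,"z": 0,"rx": 0,"ry": 0,"rz": 0.007,"fingers": 1},
  {"x": 0,"y": 0,"z": 0,"rx": 0,"ry": 0,"rz": 0.014,"fingers": 1},
  {"x": 0,"y": 0,"z": 0,"rx": 0,"ry": 0,"rz": 0.02,"fingers": 1},
  {"x": 0,"y": 0,"z": 0,"rx": 0,"ry": 0,"rz": 0.02,"fingers": 1},
])

```text
time: 29.3
ee_pos: [580.0, -26.7, 86.2]
eef_rot: [2.787, -1.45, -0.0]
force: [-5.3, -1.7, 7.3]
width: 11.0
finger_force: 77.3
```

```bash
python3 -c "
from h import *
tq(10)"
```

```text
t 29.75 Tz [0.07  0.061 0.065 0.07  0.073 0.081 0.079 0.137 0.123 0.116] mean 0.0873 t7 [-0.31  -0.177 -0.116 -0.098 -0.094 -0.093 -0.092 -0.092 -0.092 -0.092] yaw [-2.5304 -2.53   -2.53   -2.53   -2.53   -2.53   -2.5299 -2.53   -2.5299
 -2.53  ] -2.53 angle 0.636 F [-4.7 -1.   6.7] q7 -1.69 pos [580.  -26.7  86.2]
```

Emit:
jog_arm([
  {"x": 0,"y": 0,"z": 0,"rx": 0,"ry": 0,"rz": 0.004,"fingers": 1},
  {"x": 0,"y": 0,"z": 0,"rx": 0,"ry": 0,"rz": 0.008,"fingers": 1},
  {"x": 0,"y": 0,"z": 0,"rx": 0,"ry": 0,"rz": 0.012,"fingers": 1},
  {"x": 0,"y": 0,"z": 0,"rx": 0,"ry": 0,"rz": 0.012,"fingers": 1},
  {"x": 0,"y": 0,"z": 0,"rx": 0,"ry": 0,"rz": 0.012,"fingers": 1},
])

```text
time: 30.25
ee_pos: [580.0, -26.7, 86.2]
eef_rot: [2.773, -1.476, -0.0]
force: [-4.4, -1.8, 6.4]
width: 10.5
finger_force: 77.3
```

```bash
python3 -c "
from h import *
tq(6)"
```

```text
t 30.5 Tz [0.081 0.045 0.086 0.068 0.094 0.121] mean 0.0823 t7 [-0.123 -0.112 -0.109 -0.109 -0.108 -0.108] yaw [-2.5488 -2.5488 -2.5488 -2.5488 -2.5488 -2.5488] -2.5488 angle 0.655 F [-5.3 -0.8  7.2] q7 -1.71 pos [580.  -26.7  86.2]
```

Emit:
jog_arm([
  {"x": 0,"y": 0,"z": 0,"rx": 0,"ry": 0,"rz": -0.05,"fingers": 1},
  {"x": 0,"y": 0,"z": 0,"rx": 0,"ry": 0,"rz": -0.14,"fingers": 1},
  {"x": 0,"y": 0,"z": 0,"rx": 0,"ry": 0,"rz": -0.23,"fingers": 1},
  {"x": 0,"y": 0,"z": 0,"rx": 0,"ry": 0,"rz": -0.32,"fingers": 1},
  {"x": 0,"y": 0,"z": 0,"rx": 0,"ry": 0,"rz": -0.41,"fingers": 1},
])

```text
time: 31.0
ee_pos: [579.9, -26.8, 86.2]
eef_rot: [3.099, -0.514, -0.0]
force: [-6.4, -2.0, 5.6]
width: 10.4
finger_force: 77.0
```

Emit:
jog_arm([
  {"x": 0,"y": 0,"z": 0,"rx": 0,"ry": 0,"rz": -0.08,"fingers": 1},
  {"x": 0,"y": 0,"z": 0,"rx": 0,"ry": 0,"rz": -0.16,"fingers": 1},
  {"x": 0,"y": 0,"z": 0,"rx": 0,"ry": 0,"rz": -0.24,"fingers": 1},
  {"x": 0,"y": 0,"z": 0,"rx": 0,"ry": 0,"rz": -0.32,"fingers": 1},
  {"x": 0,"y": 0,"z": 0,"rx": 0,"ry": 0,"rz": -0.4,"fingers": 1},
])

```text
time: 31.5
ee_pos: [579.9, -26.8, 86.2]
eef_rot: [-3.106, -0.468, 0.001]
force: [-5.2, -3.6, 4.8]
width: 11.4
finger_force: 77.0
```

Emit:
jog_arm([
  {"x": 0,"y": 0,"z": 0,"rx": 0,"ry": 0,"rz": -0.08,"fingers": 1},
  {"x": 0,"y": 0,"z": 0,"rx": 0,"ry": 0,"rz": -0.16,"fingers": 1},
  {"x": 0,"y": 0,"z": 0,"rx": 0,"ry": 0,"rz": -0.22,"fingers": 1},
  {"x": 0,"y": 0,"z": 0,"rx": 0,"ry": 0,"rz": -0.232,"fingers": 1},
  {"x": 0,"y": 0,"z": 0,"rx": 0,"ry": 0,"rz": -0.232,"fingers": 1},
])

```text
time: 32.0
ee_pos: [579.9, -26.9, 86.2]
eef_rot: [-2.973, -1.014, 0.001]
force: [-4.9, -2.5, 6.6]
width: 10.9
finger_force: 77.1
```

```bash
python3 -c "
from h import *
tq(6)"
```

```text
t 32.25 Tz [-0.008  0.024  0.024 -0.003 -0.018 -0.028] mean -0.0016 t7 [ 0.562  0.174  0.025 -0.017 -0.026 -0.028] yaw [-0.9132 -0.9139 -0.9141 -0.9141 -0.9141 -0.9141] -0.9139 angle -0.98 F [-3.9 -3.4  7.2] q7 -0.42 pos [579.9 -26.9  86.2]
```

Emit:
jog_arm([
  {"x": 0,"y": 0,"z": 0,"rx": 0,"ry": 0,"rz": 0,"fingers": -1},
  {"x": 0,"y": 0,"z": 0,"rx": 0,"ry": 0,"rz": 0,"fingers": -1},
  {"x": 0,"y": 0,"z": 0,"rx": 0,"ry": 0,"rz": 0,"fingers": -1},
  {"x": 0,"y": 0,"z": 0,"rx": 0,"ry": 0,"rz": 0,"fingers": -1},
  {"x": 0,"y": 0,"z": 0,"rx": 0,"ry": 0,"rz": 0,"fingers": -1},
])

```text
time: 32.75
ee_pos: [580.1, -26.7, 86.1]
eef_rot: [-2.973, -1.016, 0.0]
force: [0.3, -1.1, 0.7]
width: 81.9
finger_force: 0.0
```

Emit:
jog_arm([
  {"x": 0,"y": 0,"z": -0.2,"rx": 0,"ry": 0,"rz": 0,"fingers": -1},
  {"x": 0,"y": 0,"z": -0.5,"rx": 0,"ry": 0,"rz": 0,"fingers": -1},
  {"x": 0,"y": 0,"z": -0.9,"rx": 0,"ry": 0,"rz": 0,"fingers": -1},
  {"x": 0,"y": 0,"z": -1,"rx": 0,"ry": 0,"rz": 0,"fingers": -1},
])

```text
time: 33.15
ee_pos: [581.2, -27.1, 189.6]
eef_rot: [2.971, 1.015, 0.006]
force: [-0.2, 0.4, -1.3]
width: 85.6
finger_force: 0.0
```

Emit:
jog_arm([
  {"x": 0.4,"y": 0,"z": -0.2,"rx": 0,"ry": 0,"rz": 0,"fingers": -1},
  {"x": 0.8,"y": 0,"z": -0.2,"rx": 0,"ry": 0,"rz": 0,"fingers": -1},
  {"x": 1,"y": 0,"z": -0.2,"rx": 0,"ry": 0,"rz": 0,"fingers": -1},
  {"x": 1,"y": 0,"z": -0.2,"rx": 0,"ry": 0,"rz": 0,"fingers": -1},
  {"x": 1,"y": 0,"z": -0.2,"rx": 0,"ry": 0,"rz": 0,"fingers": -1},
])

```text
time: 33.65
ee_pos: [658.8, 34.2, 205.5]
eef_rot: [2.973, 1.016, -0.002]
force: [0.2, -0.6, 0.1]
width: 85.1
finger_force: 0.0
```

```bash
python3 - <<'E'
from bench import *
from h import *
s,_=st();im=get_image("wrist");C=wcam(im,s)
p=proj(C,[[580,-27.2,112]])[0];print(p)
x,y=[int(v) for v in p];x0=min(max(x-100,0),440);y0=min(max(y-100,0),200)
cv2.imwrite("pics/w5.png",cv2.resize(im["color"][y0:y0+200,x0:x0+200,::-1],None,fx=3,fy=3,interpolation=2));print(x0,y0)
E
```

```text
t 33.65 pos [658.8  34.2 205.5] yawy -0.9121 tilt [-0.001 -0.   ] F [ 0.15 -0.62  0.13] T [-0.005  -0.0016 -0.0178] w 85.13424809950789 0.0 q [-0.31  0.93  0.55  1.17 -0.47  1.16 -0.67] tau7 -0.1843629078939557
[312.81859359 311.64661236]
212 200
```

View pics/w5.png

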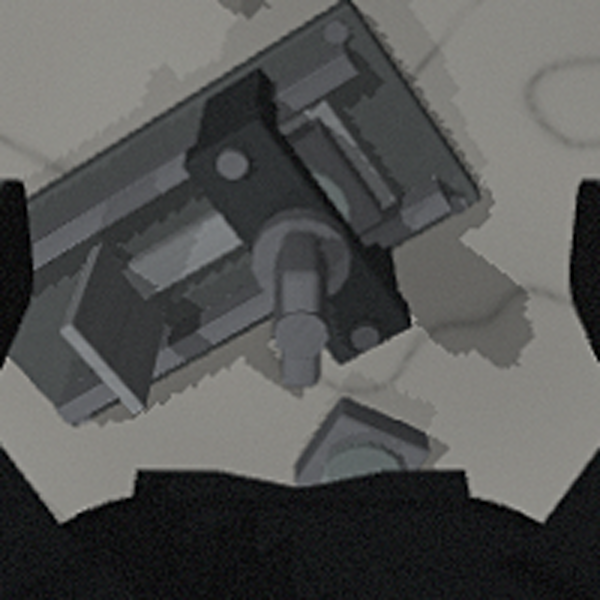

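The bar head runs straight down the picture, from (302,310) to (300,385), so it still lines up with the tool at about 87° back from first touch. The push plate stands at the home position, and the spare cell at (360,445) hasn't moved. Handing in.

```bash
python3 -c "
from bench import *
print(job_done())"
```

```text
the job is handed in; nothing more can be done
None
```

I pushed the carriage home against its stop, bottomed the thumbscrew at an estimated 0.14 N m on its seat (0.08–0.14), backed it off about 87° and released it; the job is handed in, but the hand-in returned no verdict.

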